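# Bolt down the bearing block and show its witness mark to the camera in the mirror

### The job

Lock the bearing block down for its witness-mark check: turn each of its three captive quarter-turn bolts clockwise, in any order, fully home against its stop. Then turn the spring-loaded swivel mirror by the bar grip on top until the inspection camera sees the red paint mark on the rear face of the block in the middle of the mirror, and finish while still gripping the mirror and holding it steady at that angle, because it springs back if let go. Do not bump the camera, and leave the tools and loose bearings where they lie.

Things in the scene. Friction and masses are not known exactly. Their poses are not given: they have to be found in the camera images.
- bearing_block: fixed: green upright bearing block (56 mm wide, 16 mm thick, its top 70 mm above the table) with a steel ball bearing in it, on a T-shaped grey sub-plate 12 mm thick (230 mm along y; x from -85 to +39 mm). Origin: on the table under the sub-plate, between the left and the right bolt. x points out of the block's rear face, away from the robot; z up. The block stands at x = 14 to 30 mm, y = -28 to 28 mm. Bolt axes at x, y = (0, 90), (0, -90) and (-55, 0) mm
- mark (a point): middle of the witness mark, a red paint stripe 7 mm wide and 18 mm high on the rear face of the bearing block (its upper middle, 61 mm above the table), that also runs 11 mm over the block's top edge; x points out of the rear face
- bolt_left (a joint): turn of the captive quarter-turn bolt to the left of the bearing block: 0 = open (its bar grip, and the orange pointer on it, along the sub-plate's +y), grows as it is turned clockwise seen from above, 1.571 = home against its end stop (bar and pointer along the sub-plate's +x). Some 0.06 N m of friction; it stays where it is left
- bolt_left_grip (a point): centre of that bolt's black bar grip, on the turning axis, 52 mm above the table; the bar is 44 mm long (this point's x, towards the pointer), 12 mm thick (y), 20 mm high (from 42 to 62 mm above the table)
- bolt_right (a joint): turn of the captive quarter-turn bolt to its right: 0 = open (its bar grip, and the orange pointer on it, along the sub-plate's +y), grows as it is turned clockwise seen from above, 1.571 = home against its end stop (bar and pointer along the sub-plate's +x). Some 0.06 N m of friction; it stays where it is left
- bolt_right_grip (a point): centre of that bolt's black bar grip, on the turning axis, 52 mm above the table; the bar is 44 mm long (this point's x, towards the pointer), 12 mm thick (y), 20 mm high (from 42 to 62 mm above the table)
- bolt_front (a joint): turn of the captive quarter-turn bolt in front of it, on the robot's side: 0 = open (its bar grip, and the orange pointer on it, along the sub-plate's +y), grows as it is turned clockwise seen from above, 1.571 = home against its end stop (bar and pointer along the sub-plate's +x). Some 0.06 N m of friction; it stays where it is left
- bolt_front_grip (a point): centre of that bolt's black bar grip, on the turning axis, 52 mm above the table; the bar is 44 mm long (this point's x, towards the pointer), 12 mm thick (y), 20 mm high (from 42 to 62 mm above the table)
- mirror (a joint): turn of the swivel mirror about its upright spindle: 0 = parked edge-on to the camera against its stop, where a light spring (0.02 N m there, 0.06 N m more per rad) always pulls it back; grows as it is turned counter-clockwise seen from above; at 1.571 the glass squarely faces the camera; stop at 1.75. It does not stay when let go
- mirror_face (a point): middle of the mirror glass (46 mm square, in a black frame 52 mm square, glass face on the spindle axis, 62 mm above the table; the frame reaches up to 88 mm); x points out of the glass, z up
- mirror_grip (a point): centre of the black bar grip on top of the mirror's spindle, 110 mm above the table: 42 mm long along the mirror's width (y), 12 mm thick (x, out of the glass), 20 mm high; it turns with the mirror
- lens (a point): front of the lens of the inspection camera, 62 mm above the table; the camera (grey, 38 mm wide, up to 82 mm above the table, reaching 85 mm back from here) looks level along the rail, this point's x, at the mirror's spindle 220 mm away
- camera: the inspection camera with its bracket, fixed on the aluminium rail (330 x 40 x 20 mm) that also carries the mirror; origin: on the table under the middle of the rail
- view (a point): where the camera's line of sight meets the mirror (on the spindle); x points the way that the line of sight goes on after the mirror has reflected it (it swings twice as far as the mirror), y is square to it and level. Not a visible thing. The camera sees the mark in the clear middle of its picture while the mark lies less than 18 mm to either side of this line
- screwdriver: bystander: screwdriver with a red handle, 209 mm long, lying at the left front; origin under its middle
- marker: bystander: blue paint marker, 137 mm long, lying at the front left of the sub-plate; origin under its middle
- micrometer: bystander: green micrometer, 130 x 61 x 16 mm, lying at the right; origin under its middle
- bearing_a: bystander: loose ball bearing, 29 mm wide and 10 mm high, at the right; origin under its middle
- bearing_b: bystander: loose ball bearing, 29 mm wide and 10 mm high, at the back; origin under its middle
- bearing_c: bystander: loose ball bearing, 29 mm wide and 10 mm high, at the back; origin under its middle

How it is judged:
By the outcome, as a careful person would: the job done as asked, in the order asked, and still so for the second after the job is handed in, while the arm keeps its last pose, push and grip.
It also fails if it takes over 54 s, if anything falls off the work surface, if the arm or the gripper's body presses on something with over 40 N, if the wrist force passes 120 N, or if a joint passes its speed limit or range.

### The arm

A 6-joint arm with a two-finger parallel gripper is mounted at the origin on a cart in front of the work surface, level with it; the furniture and walls round the work are solid. World frame = base frame: x ahead of the robot, y to its left, z up, the work surface at z = 0. Lengths are in m, angles in rad, forces in N, time in s.
With the tool pointing down it reaches from about 0.25 to 0.775 m from the base axis. Payload 8.9 kg.
Tool frame: the origin (TCP) lies on the mounting face of the last link; the fingertips stand env.tips_ahead ahead of it and the grasp point (between the pads) lies 155 mm ahead of it (env.tips_ahead is the distance from the TCP to the fingertips, in m); x points along the fingers, y is the direction in which the jaws open and shut, and the axes are right-handed (so a half turn about x gives the same grasp; the last joint's range is limited). The gripper opens to 85 mm and grips with 20 to 120 N. Pads are 22 mm wide; open, the fingers measure 114 mm over their backs; the gripper's body (76 mm by 85 mm) begins 54 mm behind the grasp point. The pads swing forward as they close: fully open they stand 13 mm farther back than shut.
Start: joints at [-1.437, 0.291, -0.153, 1.127, 0, 1.431], TCP at [0.141, -0.506, 0.405] pointing down, gripper open.
Joint ranges: [-2.52, 2.52], [-0.91, 1.74], [-1.3, 1.37], [-1.96, 2.02], [-1.52, 1.47], [-3.14, 3.14]. Speed limits (rad/s): [2.22, 2.22, 2.79, 3.14, 3.14, 3.14].

### API

Orientations are given as a unit quaternion [x, y, z, w].
In Python, from workcell import status, optics, env gives the robot as it stands. The module is installed in compiled form; this text tells all that it offers.
- The arm moves only by the tool arm_command, never from a script. Its argument "steps" is a list that holds one entry, the list of rows, each a list of 5 numbers: the closure, from 0 (fully open) to 1 (shut), then the shift along the tool's x, y, z in m, then the turn about the tool's x in degrees. In form: [[[gripper, x, y, z, roll], ...]]. A call has 1 to 12 rows; each row is the pose to reach, as a shift and turn from the pose commanded when the call began, along the tool's axes at that moment; what a row does not reach only later rows make up. A row lasts 1/8 s, in which the tool goes at most 62.5 mm and 10.7 degrees, less where a joint would pass 70% of its speed; a pose out of reach is approached as far as the arm can. A call with a gripper value outside its range is refused whole. The fingers move at their own pace and stop on an object; "newtons" is the grip in N (left out, the last holds). Time passes only in rows, so rows that repeat a pose let the fingers close. It gives the time, the measured TCP pose, the force and the opening at its end, in the units of the state.
- status.get_state(): the state, without advancing time (a new reading comes with each control period).
- optics.snapshot(name): name is "scene" or "top" or "wrist"; returns a dict with "pixels" (400x640x3 uint8, blue, green, red), "fovy" (degrees; the focal length in pixels is half the picture's height over the tangent of half this angle, whatever the lens; pixels are square), "cx", "cy" (the principal point, pixels), "k1" (the pictures are not rectified: a ray, as slopes to the right and down, at radius r is drawn at 1 + k1 r^2 times it, then the intrinsics apply), "extrinsics" (4x4, takes a point from camera to world coordinates); the wrist camera has in their place "T_tool_cam" (4x4, takes a point from camera to tool coordinates, whose origin is the TCP and whose axes are the tool frame's). Camera axes: x right, y up, looking along -z (the intrinsics and any distortion apply to the point x, -y, -z); pixel columns grow to the right and rows downward; lengths in m; the calibration is good to about 2 mm. A picture is of the moment at which its call begins: read the wrist's pose just before it. There is no depth.
- env.sign_off(): hands the job in, once; it reports no verdict.
The state is a dict: "time": time; "joints": joint angles; "qvel": joint speeds; "effort": joint torques, N m; "ee_pos": TCP position; "tool_rot": TCP orientation; "wrist_force": force on the tool from outside, world axes, zero at the start; "torque": the same for the moment, N m; "finger_gap": opening from 0.0 (shut) to 1.0 (fully open).
Only numpy, scipy, OpenCV 4.12 (cv2) and the standard library are available. Lean on these libraries where they do the work, as an engineer would, in place of code of your own. Each camera call takes 0.05 s, during which the arm holds its last target.

## Working session

There is one attempt and no reset: what is moved stays moved. The work goes in short steps, Python scripts to look and compute and a tool call to move; the robot and the scene stay as the last step left them, time stands still between calls to the robot, and variables do not carry over. Pictures are saved under pics/ and viewed, and the job is handed in when it is done.

Besides the shell and the picture viewer there is one more tool, called after "Call:" as name(argument=value, ...), one argument or row to a line, values as JSON. arm_command: Moves the arm, as the interface text tells. Its arguments: {"type":"object","properties":{"steps":{"type":"array"},"newtons":{"type":"number"}},"required":["steps"]}

```bash
mkdir -p pics; cat > h.py <<'E'
import numpy as np, cv2
from workcell import status, optics, env
from scipy.spatial.transform import Rotation as R
def snap(name, fn):
    s=status.get_state()
    d=optics.snapshot(name)
    cv2.imwrite('pics/'+fn,d['pixels'])
    d={k:v for k,v in d.items()}
    if 'T_tool_cam' in d:
        T=np.eye(4);T[:3,:3]=R.from_quat(s['tool_rot']).as_matrix();T[:3,3]=s['ee_pos']
        d['extrinsics']=T@np.array(d['T_tool_cam'])
    import pickle; pickle.dump(d,open('pics/'+fn[:-4]+'.pkl','wb'))
    return d
def load(n):
    import pickle; return pickle.load(open('pics/'+n+'.pkl','rb'))
def fK(d):
    f=200/np.tan(np.radians(d['fovy'])/2)
    return np.array([[f,0,d['cx']],[0,f,d['cy']],[0,0,1.]]), np.array([d['k1'],0,0,0.])
def proj(d,P):
    P=np.atleast_2d(P).astype(float)
    W=np.linalg.inv(d['extrinsics']); c=P@W[:3,:3].T+W[:3,3]
    c=c*[1,-1,-1]
    K,D=fK(d); return cv2.projectPoints(c,np.zeros(3),np.zeros(3),K,D)[0][:,0]
def onz(d,uv,z):
    K,D=fK(d)
    n=cv2.undistortPoints(np.array(uv,float).reshape(-1,1,2),K,D)[:,0]
    r=np.c_[n[:,0],-n[:,1],-np.ones(len(n))]@d['extrinsics'][:3,:3].T
    o=d['extrinsics'][:3,3]
    return o+r*((z-o[2])/r[:,2])[:,None]
E
python3 - <<'E'
from h import *
np.set_printoptions(precision=4,suppress=True)
print(env.tips_ahead, status.get_state())
for n in ['scene','top','wrist']:
    d=snap(n,n+'0.png'); print(n,d['fovy'],d['cx'],d['cy'],d['k1'],d['extrinsics'])
E
```

```text
0.1734 {'time': 0.0, 'joints': array([-1.4373,  0.2913, -0.1541,  1.1267, -0.    ,  1.4315]), 'qvel': array([ 0.0004, -0.    ,  0.0006, -0.001 ,  0.0007,  0.0011]), 'effort': array([ -0.0013, -53.7138,  33.1376,   0.0159,  -0.0005,  -0.    ]), 'ee_pos': array([ 0.1414, -0.5054,  0.4041]), 'tool_rot': array([-0.7005, -0.0966,  0.7005, -0.0957]), 'wrist_force': array([-0.2755, -0.7322, -0.2622]), 'torque': array([ 0.0289,  0.0113, -0.0457]), 'finger_gap': 1.0005003129017334}
scene 50.844226671244215 319.1655898389083 196.59252151844464 0.037190137544138295 [[-0.5115  0.6132 -0.6019 -0.2806]
 [-0.8592 -0.3523  0.3711  0.5162]
 [ 0.0155  0.707   0.7071  1.0566]
 [ 0.      0.      0.      1.    ]]
top 45.70801031264572 321.9573513345555 206.22589963669742 -0.12667971093125197 [[ 0.0016  0.981  -0.1941  0.1952]
 [-1.     -0.0004 -0.01   -0.0263]
 [-0.0099  0.1941  0.9809  1.8824]
 [ 0.      0.      0.      1.    ]]
wrist 63.404118945413735 322.25878212553687 202.59210291091526 0.021401817408354402 [[ 0.2707  0.9135  0.3038  0.2184]
 [-0.9627  0.2573  0.0843 -0.4828]
 [-0.0011 -0.3153  0.949   0.3737]
 [ 0.      0.      0.      1.    ]]
```

View pics/scene0.png

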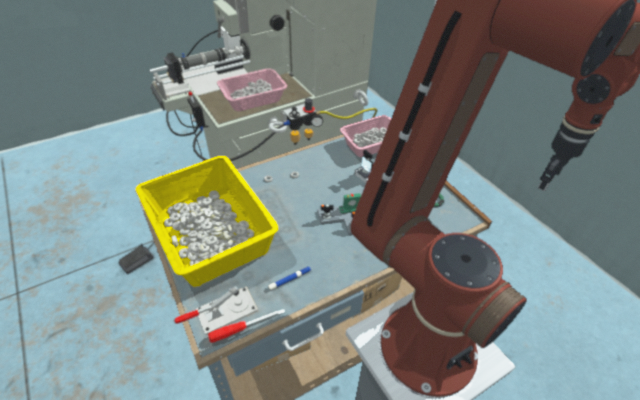

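View pics/top0.png

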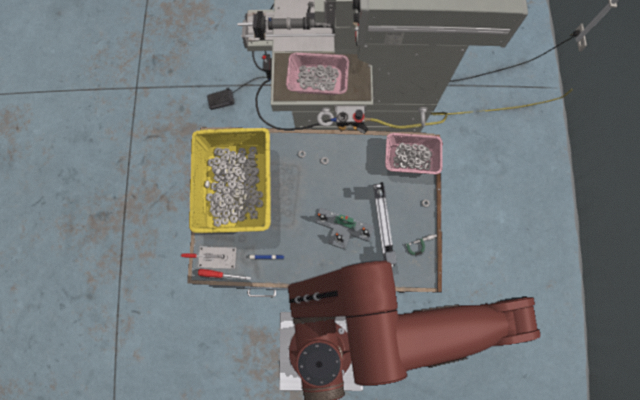

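View pics/wrist0.png

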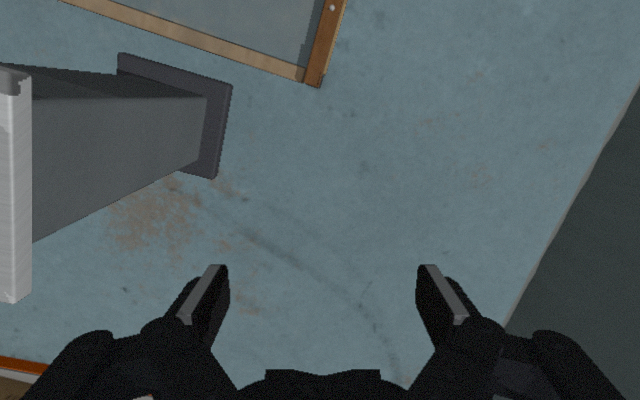

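```bash
python3 - <<'E'
from h import *
d=load('top0'); im=d['pixels']
c=im[170:270,290:410]; cv2.imwrite('pics/c1.png',cv2.resize(c,None,fx=6,fy=6,interpolation=cv2.INTER_CUBIC))
print(onz(d,[[322,217],[365,233],[339,238]],.052)); print(onz(d,[[379,190],[389,245]],.06))
print(onz(d,[[302,154],[325,160],[426,203],[417,245],[265,257],[230,274]],.01))
E
```

```text
[[ 0.5143047  -0.00794591  0.052     ]
 [ 0.45104502 -0.1753657   0.052     ]
 [ 0.43153014 -0.07407878  0.052     ]]
[[ 0.62088783 -0.23272691  0.06      ]
 [ 0.40304255 -0.26685603  0.06      ]]
[[ 0.78505213  0.07531934  0.01      ]
 [ 0.75910797 -0.01947115  0.01      ]
 [ 0.57875656 -0.42803492  0.01      ]
 [ 0.40839347 -0.38526451  0.01      ]
 [ 0.36090694  0.21776159  0.01      ]
 [ 0.29297899  0.3553598   0.01      ]]
```

View pics/c1.png

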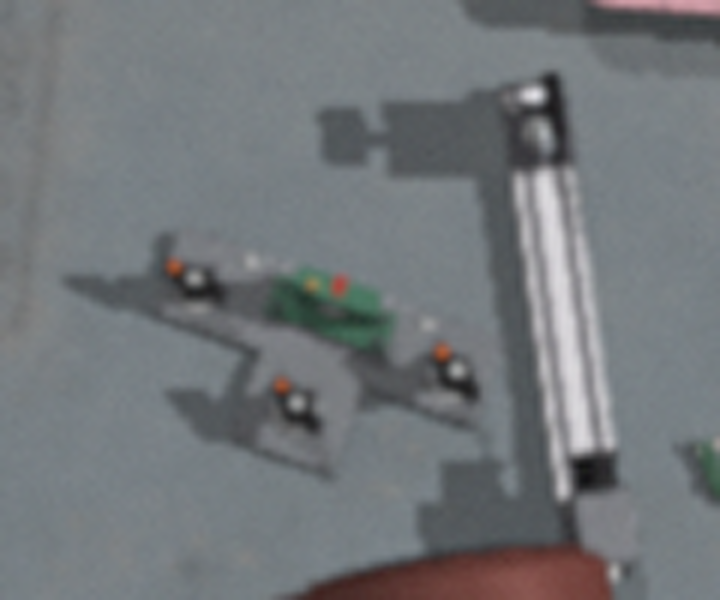

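```bash
cat >> h.py <<'E'
def plan(p=None,jaw=None,s=None):
    """shift in tool axes to reach TCP p, roll deg to reach jaw angle(s)"""
    s=s or status.get_state(); M=R.from_quat(s['tool_rot']).as_matrix()
    out={}
    if p is not None: out['shift']=(M.T@(np.array(p)-s['ee_pos'])).round(4)
    ja=np.degrees(np.arctan2(M[1,1],M[0,1])); out['jaw']=round(ja,2)
    if jaw is not None:
        dz=(jaw-ja+90)%180-90   # ccw world turn
        out['roll']=round(dz*np.sign(M[2,0]),2)
    out['q']=s['joints'].round(3); out['t']=s['time']
    return out
E
python3 - <<'E'
from h import *
s=status.get_state(); print(R.from_quat(s['tool_rot']).as_matrix().round(3))
print(plan([.42,-.13,.404],-20.7))
E
```

```text
[[-0.     0.269 -0.963]
 [ 0.001 -0.963 -0.269]
 [-1.    -0.001 -0.   ]]
{'shift': array([ 0.0006, -0.2865, -0.3694]), 'jaw': np.float64(-74.37), 'roll': np.float64(-53.67), 'q': array([-1.437,  0.291, -0.154,  1.127, -0.   ,  1.431]), 't': 0.15}
```

Call:
arm_command(
  steps=[
    [[0,0,-0.287,-0.369,-53.7],[0,0,-0.287,-0.369,-53.7],[0,0,-0.287,-0.369,-53.7],[0,0,-0.287,-0.369,-53.7],[0,0,-0.287,-0.369,-53.7],[0,0,-0.287,-0.369,-53.7],[0,0,-0.287,-0.369,-53.7],[0,0,-0.287,-0.369,-53.7],[0,0,-0.287,-0.369,-53.7],[0,0,-0.287,-0.369,-53.7],[0,0,-0.287,-0.369,-53.7]],
  ],
)

```text
time: 1.52
ee_pos: [0.419, -0.1305, 0.4047]
tool_rot: [-0.582, -0.402, 0.582, -0.402]
wrist_force: [1.8, -0.8, -0.3]
finger_gap: 0.998
```

```bash
python3 - <<'E'
from h import *
s=status.get_state(); print(s['ee_pos'],s['time']); 
d=snap('wrist','w1.png');print(plan()); snap('top','t1.png')
E
```

```text
[ 0.41901791 -0.1305402   0.40466252] 1.525
{'jaw': np.float64(-20.76), 'q': array([-0.469,  0.127, -0.364,  1.08 , -0.   ,  1.464]), 't': 1.575}
```

View pics/w1.png

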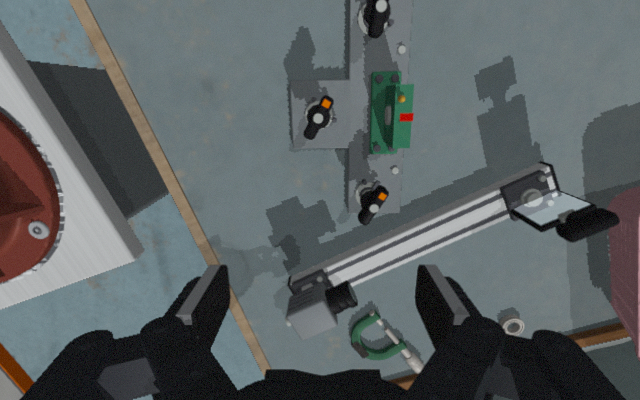

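```bash
python3 - <<'E'
from h import *
d=load('w1'); im=d['pixels']
cv2.imwrite('pics/c2.png',cv2.resize(im[0:250,270:470],None,fx=3.9,fy=2.4*1.0 if 0 else 2.39,interpolation=cv2.INTER_CUBIC) if 0 else cv2.resize(im[0:230,280:440],None,fx=2.6,fy=2.6,interpolation=cv2.INTER_CUBIC))
cv2.imwrite('pics/c3.png',cv2.resize(im[140:350,280:640],None,fx=2.2,fy=2.2,interpolation=cv2.INTER_CUBIC))
E
```

```text
(no output)
```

View pics/c2.png

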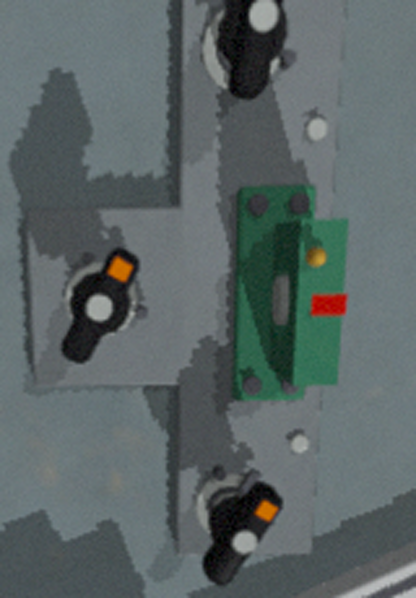

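View pics/c3.png

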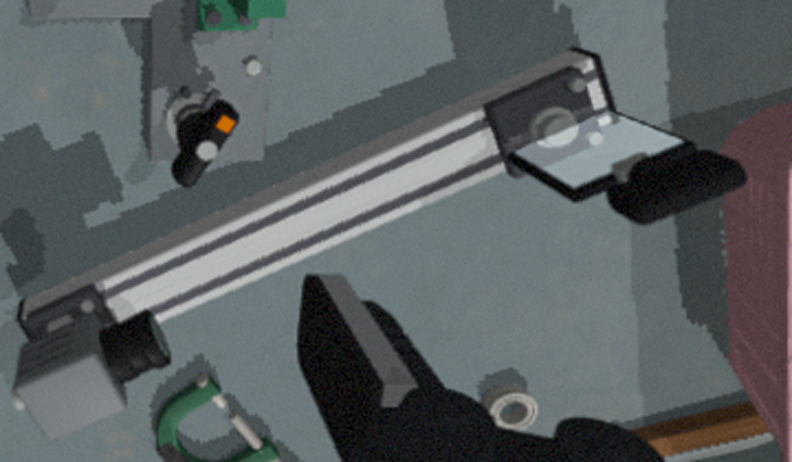

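```bash
python3 - <<'E'
from h import *
np.set_printoptions(precision=4,suppress=True)
d=load('w1')
def w(pts,z): return onz(d,np.array(pts)/2.6+[280,0],z)
f=w([[125,253],[76,360],[99,306]],.062); r=w([[275,488],[214,582],[245,541]],.062); l=w([[264,14],[247,97]],.062)
ang=lambda a,b: np.degrees(np.arctan2(*(a-b)[:2][::-1]))
print(f,r,l,sep='\n'); print('front ang',ang(f[0],f[1]),np.linalg.norm(f[0]-f[1]),'right',ang(r[0],r[1]),np.linalg.norm(r[0]-r[1]),'left',ang(l[0],l[1]))
print('y axis', ang(l[0],r[2]), np.linalg.norm(l[0]-r[2]))
e=w([[25,208],[38,386],[182,0],[178,552],[312,550],[346,5]],.012); print(e, ang(e[0],e[1]),ang(e[2],e[3]),ang(e[5],e[4]))
m=w([[313,303],[346,303]],.07); print('mark top',m)
b=w([[348,220],[336,384]],.07); print('block top',b,np.linalg.norm(b[0]-b[1]),ang(b[0],b[1]))
E
```

```text
[[ 0.4507 -0.0581  0.062 ]
 [ 0.421  -0.0866  0.062 ]
 [ 0.4357 -0.0717  0.062 ]]
[[ 0.4748 -0.1589  0.062 ]
 [ 0.4406 -0.1876  0.062 ]
 [ 0.4574 -0.1754  0.062 ]]
[[ 0.5179 -0.0056  0.062 ]
 [ 0.5056 -0.0265  0.062 ]]
front ang 43.81070826143266 0.04115818833671995 right 39.96072265269184 0.04468944936318403 left 59.429873516595165
y axis 70.38712597304993 0.1802422285746359
[[ 0.4197 -0.0285  0.012 ]
 [ 0.3976 -0.0963  0.012 ]
 [ 0.5022  0.0173  0.012 ]
 [ 0.4289 -0.1891  0.012 ]
 [ 0.4865 -0.2098  0.012 ]
 [ 0.5587 -0.006   0.012 ]] 71.92111101641088 70.45238883622801 70.47066003606515
mark top [[ 0.5062 -0.0967  0.07  ]
 [ 0.5169 -0.1008  0.07  ]]
block top [[ 0.5248 -0.0748  0.07  ]
 [ 0.506  -0.1268  0.07  ]] 0.0552220964324424 70.14827082637713
```

```bash
python3 - <<'E'
from h import *
print(plan([.4358,-.0719,.28],-46.2))
E
```

```text
{'shift': array([ 0.1247, -0.0051, -0.0608]), 'jaw': np.float64(-20.76), 'roll': np.float64(25.44), 'q': array([-0.469,  0.127, -0.363,  1.08 , -0.   ,  1.464]), 't': 1.625}
```

Call:
arm_command(
  steps=[
    [[0.4,0,-0.005,-0.061,-10],[0.4,0.02,-0.005,-0.061,-20],[0.4,0.04,-0.005,-0.061,-31],[0.4,0.06,-0.005,-0.061,-41],[0.4,0.08,-0.005,-0.061,-52],[0.4,0.1,-0.005,-0.061,-62],[0.4,0.12,-0.005,-0.061,-73],[0.4,0.125,-0.005,-0.061,-83],[0.4,0.125,-0.005,-0.061,-94],[0.4,0.125,-0.005,-0.061,-104],[0.4,0.125,-0.005,-0.061,-114],[0.4,0.125,-0.005,-0.061,-124]],
  ],
)

```text
time: 3.12
ee_pos: [0.4362, -0.0715, 0.2798]
tool_rot: [-0.084, 0.702, 0.084, 0.702]
wrist_force: [-0.5, -0.2, 0.6]
finger_gap: 0.597
```

Call:
arm_command(
  steps=[
    [[0.4,0,0,0,-10],[0.4,0,0,0,-20],[0.4,0,0,0,-30.6],[0.4,0,0,0,-30.6],[0.4,0,0,0,-30.6]],
  ],
)

```text
time: 3.75
ee_pos: [0.4363, -0.0712, 0.2797]
tool_rot: [-0.263, 0.656, 0.263, 0.656]
wrist_force: [-0.2, 0.2, -0.6]
finger_gap: 0.6
```

```bash
python3 - <<'E'
from h import *
print(plan([.4358,-.0719,.209],-46.2)); d=snap('wrist','w2.png');print(plan([.4358,-.0719,.209],-46.2)); print(status.get_state()['finger_gap'])
E
```

```text
{'shift': array([ 0.0707, -0.0001, -0.0008]), 'jaw': np.float64(133.66), 'roll': np.float64(-0.14), 'q': array([-0.328,  0.257, -0.564,  0.75 , -0.   , -1.09 ]), 't': 3.75}
{'shift': array([ 0.0707, -0.0002, -0.0009]), 'jaw': np.float64(133.71), 'roll': np.float64(-0.09), 'q': array([-0.327,  0.257, -0.564,  0.75 , -0.   , -1.09 ]), 't': 3.8}
0.5950884684301332
```

View pics/w2.png

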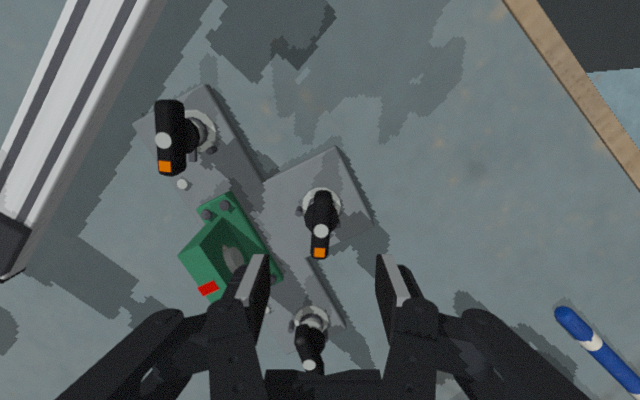

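```bash
python3 - <<'E'
from h import *
d=load('w2'); print(proj(d,[[.4358,-.0719,.062],[.4574,-.1754,.062],[.4574,-.1754,.052],[.5179,-.0056,.062],[.5147,-.1,.07]]))
print(onz(d,[[321,231],[163,141],[310,365]],.062))
c=onz(d,[[320,196],[321,257],[170,102],[164,175]],.062); print(c)
E
```

```text
[[319.84112652 230.49323448]
 [162.00915328 140.05085159]
 [169.87828    137.85191062]
 [307.95850341 364.19127093]
 [202.46644096 289.92195203]]
[[ 0.43554698 -0.07113689  0.062     ]
 [ 0.45745709 -0.17468914  0.062     ]
 [ 0.51741256 -0.0040273   0.062     ]]
[[ 0.41933935 -0.08744567  0.062     ]
 [ 0.44870384 -0.05857664  0.062     ]
 [ 0.43717677 -0.18415376  0.062     ]
 [ 0.47354851 -0.16279825  0.062     ]]
```

Call:
arm_command(
  steps=[
    [[0.4,0.04,0,-0.001,0],[0.4,0.0705,0,-0.001,0],[0.4,0.0705,0,-0.001,0],[1,0.0705,0,-0.001,0],[1,0.0705,0,-0.001,0],[1,0.0705,0,-0.001,0],[1,0.0705,0,-0.001,0],[1,0.0705,0,-0.001,0]],
  ],
  newtons=40,
)

```text
time: 4.8
ee_pos: [0.4363, -0.072, 0.2106]
tool_rot: [-0.265, 0.655, 0.264, 0.656]
wrist_force: [-0.7, -2.1, 5.6]
finger_gap: 0.247
```

Call:
arm_command(
  steps=[
    [[1,0,0,0,0],[1,0,0,0,0]],
  ],
)

```text
time: 5.05
ee_pos: [0.4364, -0.0719, 0.2106]
tool_rot: [-0.265, 0.655, 0.264, 0.656]
wrist_force: [-0.7, -0.4, 5.6]
finger_gap: 0.25
```

```bash
python3 - <<'E'
from h import *
d=snap('wrist','w3.png');s=status.get_state();print(plan(jaw=70.4),s['finger_gap'],s['wrist_force'],s['torque'])
E
```

```text
{'jaw': np.float64(133.9), 'roll': np.float64(63.5), 'q': array([-0.329,  0.36 , -0.65 ,  0.559, -0.   , -1.095]), 't': 5.1} 0.25055103533814643 [-0.93668036 -0.82367284  6.47058174] [-0.14239219  0.1442577  -0.05063769]
```

View pics/w3.png

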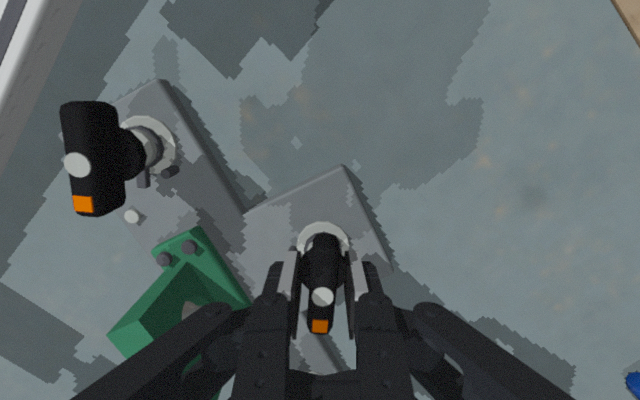

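Call:
arm_command(
  steps=[
    [[0.5,0,0,0,0],[0.5,0,0,0,0],[0.5,-0.009,0,0,0],[0.5,-0.009,0,0,0],[1,-0.009,0,0,0],[1,-0.009,0,0,0],[1,-0.009,0,0,0],[1,-0.009,0,0,0]],
  ],
)

```text
time: 6.1
ee_pos: [0.4363, -0.072, 0.2184]
tool_rot: [-0.265, 0.655, 0.264, 0.656]
wrist_force: [4.9, -2.9, 0.2]
finger_gap: 0.131
```

```bash
python3 - <<'E'
from h import *
d=snap('wrist','w4.png');s=status.get_state();print(plan(jaw=70.4),s['finger_gap'],s['wrist_force'],s['torque'],s['ee_pos'])
E
```

```text
{'jaw': np.float64(133.92), 'roll': np.float64(63.52), 'q': array([-0.329,  0.347, -0.641,  0.581, -0.   , -1.096]), 't': 6.15} 0.12410816934524775 [ 3.07382324 -3.21216887  0.65837666] [-0.60329506 -0.90361758  0.00713705] [ 0.43630086 -0.07197214  0.21845102]
```

View pics/w4.png

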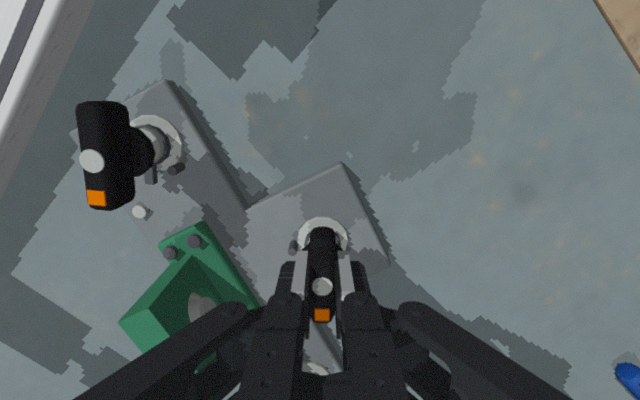

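Call:
arm_command(
  steps=[
    [[1,0,0,0,10],[1,0,0,0,20],[1,0,0,0,30],[1,0,0,0,40],[1,0,0,0,50],[1,0,0,0,60],[1,0,0,0,64],[1,0,0,0,67],[1,0,0,0,67]],
  ],
)

```text
time: 7.28
ee_pos: [0.4364, -0.0721, 0.2185]
tool_rot: [0.141, 0.692, -0.142, 0.694]
wrist_force: [4.1, -4.6, -0.9]
finger_gap: 0.128
```

```bash
python3 - <<'E'
from h import *
d=snap('wrist','w5.png');s=status.get_state();print(plan(jaw=70.4),s['finger_gap'],s['wrist_force'],s['torque'],s['ee_pos'])
E
```

```text
{'jaw': np.float64(67.02), 'roll': np.float64(-3.38), 'q': array([-0.329,  0.347, -0.641,  0.581, -0.001,  0.072]), 't': 7.325} 0.13015695763587334 [ 4.07090584 -4.32655113  0.62660638] [-1.01137687 -1.00919303  1.26007093] [ 0.43641063 -0.07208317  0.21849544]
```

View pics/w5.png

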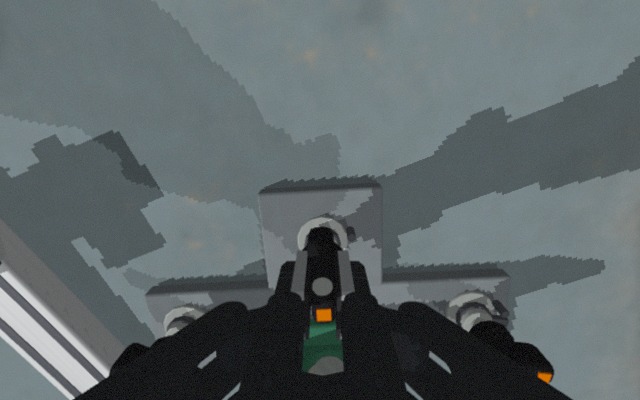

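```bash
python3 - <<'E'
from h import *
print(plan([.4574,-.175,.2785],-55))
E
```

```text
{'shift': array([-0.0598, -0.0866,  0.0596]), 'jaw': np.float64(67.02), 'roll': np.float64(-57.98), 'q': array([-0.329,  0.347, -0.641,  0.581, -0.001,  0.072]), 't': 7.325}
```

Call:
arm_command(
  steps=[
    [[0.5,0,0,0,0],[0.5,0,0,0,0],[0.5,0,0,0,0],[0.5,-0.05,0,0,0],[0.5,-0.06,-0.04,0.03,-10],[0.5,-0.06,-0.087,0.06,-20],[0.5,-0.06,-0.087,0.06,-30],[0.5,-0.06,-0.087,0.06,-40],[0.5,-0.06,-0.087,0.06,-50],[0.5,-0.06,-0.087,0.06,-58],[0.5,-0.06,-0.087,0.06,-58]],
  ],
)

```text
time: 8.7
ee_pos: [0.4565, -0.1751, 0.2781]
tool_rot: [-0.212, 0.675, 0.212, 0.674]
wrist_force: [-0.0, 0.8, -0.1]
finger_gap: 0.5
```

```bash
python3 - <<'E'
from h import *
print(plan([.4574,-.175,.2785],-55));d=snap('wrist','w6.png');s=status.get_state();print(plan([.4574,-.175,.2185],-55),s['finger_gap'],s['wrist_force'],s['torque'],s['ee_pos'])
E
```

```text
{'shift': array([-0.0004, -0.0004,  0.0007]), 'jaw': np.float64(124.87), 'roll': np.float64(-0.13), 'q': array([-0.516,  0.338, -0.449,  0.784,  0.   , -1.124]), 't': 8.7}
{'shift': array([ 0.0596, -0.0004,  0.0007]), 'jaw': np.float64(124.75), 'roll': np.float64(-0.25), 'q': array([-0.516,  0.338, -0.449,  0.784,  0.   , -1.122]), 't': 8.75} 0.49993064185060015 [ 1.12154592 -0.22865947  0.10068014] [0.00626124 0.01546414 0.02093171] [ 0.4565907  -0.17507501  0.27808357]
```

View pics/w6.png

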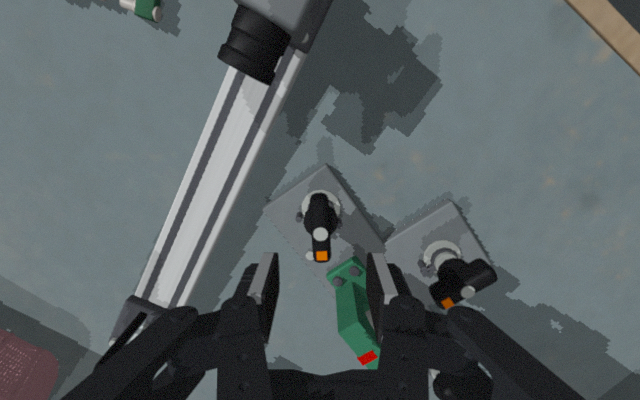

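Call:
arm_command(
  steps=[
    [[0.5,0.04,0,0.001,0],[0.5,0.0595,0,0.001,0],[0.8,0.0595,0,0.001,0],[1,0.0595,0,0.001,0],[1,0.0595,0,0.001,0],[1,0.0595,0,0.001,0],[1,0.0595,0,0.001,0]],
  ],
)

```text
time: 9.62
ee_pos: [0.4579, -0.1751, 0.2193]
tool_rot: [-0.213, 0.674, 0.211, 0.675]
wrist_force: [0.7, -4.7, -7.4]
finger_gap: 0.126
```

Call:
arm_command(
  steps=[
    [[1,0,0,0,10],[1,0,0,0,20],[1,0,0,0,30],[1,0,0,0,40],[1,0,0,0,50],[1,0,0,0,55],[1,0,0,0,58],[1,0,0,0,58]],
  ],
)

```text
time: 10.62
ee_pos: [0.458, -0.1752, 0.2193]
tool_rot: [0.141, 0.692, -0.142, 0.693]
wrist_force: [-0.1, -6.3, -7.3]
finger_gap: 0.13
```

```bash
python3 - <<'E'
from h import *
print(plan([.5177,-.005,.2785],-25));d=snap('wrist','w7.png');s=status.get_state();print(plan([.5177,-.005,.2785],-25),s['finger_gap'],s['wrist_force'],s['torque'],s['ee_pos'])
E
```

```text
{'shift': array([-0.0595,  0.1799, -0.0117]), 'jaw': np.float64(66.92), 'roll': np.float64(-88.08), 'q': array([-0.514,  0.418, -0.516,  0.635, -0.001, -0.111]), 't': 10.625}
{'shift': array([-0.0595,  0.1799, -0.0115]), 'jaw': np.float64(66.95), 'roll': np.float64(-88.05), 'q': array([-0.514,  0.418, -0.516,  0.635, -0.001, -0.112]), 't': 10.675} 0.1284268258375445 [ 0.3576654  -6.10162328 -7.28585685] [-1.26546665 -0.14688772  0.96216854] [ 0.4579551  -0.17519574  0.21931619]
```

View pics/w7.png

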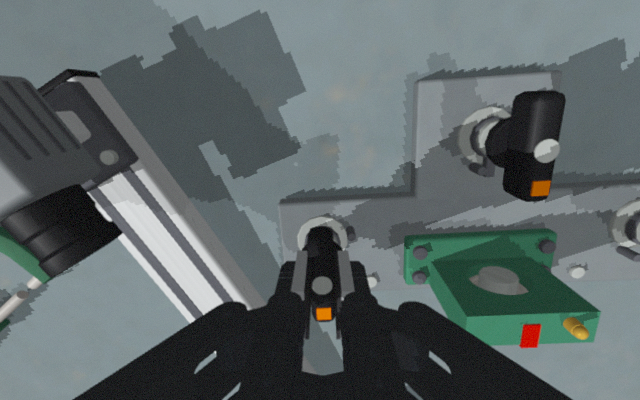

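Call:
arm_command(
  steps=[
    [[0.5,0,0,0,0],[0.5,0,0,0,0],[0.5,0,0,0,0],[0.5,-0.05,0,0,0],[0.5,-0.06,0.05,-0.002,-10],[0.5,-0.06,0.1,-0.006,-20],[0.5,-0.06,0.15,-0.01,-30],[0.5,-0.06,0.18,-0.012,-40],[0.5,-0.06,0.18,-0.012,-50],[0.5,-0.06,0.18,-0.012,-60],[0.5,-0.06,0.18,-0.012,-70],[0.5,-0.06,0.18,-0.012,-80]],
  ],
)

```text
time: 12.18
ee_pos: [0.517, -0.0041, 0.2788]
tool_rot: [-0.339, 0.621, 0.339, 0.621]
wrist_force: [-0.1, 0.2, 0.8]
finger_gap: 0.503
```

```bash
python3 - <<'E'
from h import *
print(plan([.5177,-.005,.2785],-31));d=snap('wrist','w8.png');s=status.get_state();print(plan([.5177,-.005,.2785],-31),s['finger_gap'],s['wrist_force'],s['torque'],s['ee_pos'])
E
```

```text
{'shift': array([ 0.0003, -0.0011, -0.0003]), 'jaw': np.float64(147.27), 'roll': np.float64(-1.73), 'q': array([-0.15 ,  0.384, -0.375,  0.812,  0.   , -1.149]), 't': 12.175}
{'shift': array([ 0.0003, -0.001 , -0.0003]), 'jaw': np.float64(147.75), 'roll': np.float64(-1.25), 'q': array([-0.15 ,  0.384, -0.375,  0.812,  0.   , -1.157]), 't': 12.225} 0.4971363731025185 [ 0.38027765  0.65046871 -0.64326707] [0.00383468 0.00017806 0.00628937] [ 0.51699532 -0.00415683  0.27879722]
```

View pics/w8.png

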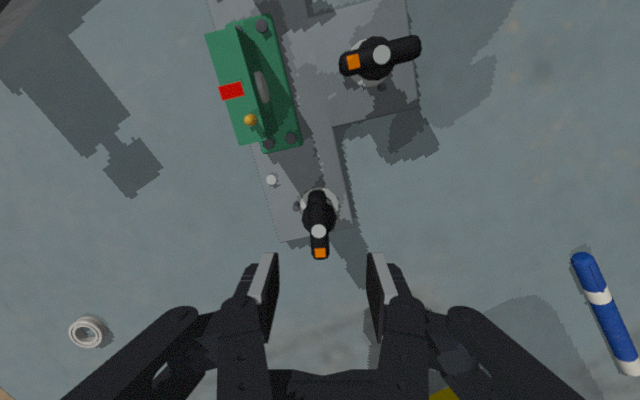

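Call:
arm_command(
  steps=[
    [[0.5,0.04,-0.001,0,0],[0.5,0.06,-0.001,0,0],[0.8,0.06,-0.001,0,0],[1,0.06,-0.001,0,0],[1,0.06,-0.001,0,0],[1,0.06,-0.001,0,0],[1,0.06,-0.001,0,0]],
  ],
)

```text
time: 13.1
ee_pos: [0.5185, -0.0054, 0.2194]
tool_rot: [-0.337, 0.622, 0.336, 0.622]
wrist_force: [3.1, -3.7, -9.8]
finger_gap: 0.128
```

Call:
arm_command(
  steps=[
    [[1,0,0,0,10],[1,0,0,0,20],[1,0,0,0,30],[1,0,0,0,40],[1,0,0,0,50],[1,0,0,0,60],[1,0,0,0,70],[1,0,0,0,78],[1,0,0,0,81],[1,0,0,0,81]],
  ],
)

```text
time: 14.35
ee_pos: [0.5188, -0.0057, 0.2195]
tool_rot: [0.147, 0.69, -0.149, 0.693]
wrist_force: [4.1, -7.8, -11.5]
finger_gap: 0.126
```

```bash
python3 - <<'E'
from h import *
print(plan());d=snap('wrist','w9.png');s=status.get_state();print(plan(jaw=70.4),s['finger_gap'],s['wrist_force'],s['torque'],s['ee_pos'])
E
```

```text
{'jaw': np.float64(65.89), 'q': array([-0.151,  0.461, -0.44 ,  0.667, -0.003,  0.27 ]), 't': 14.35}
{'jaw': np.float64(65.92), 'roll': np.float64(-4.48), 'q': array([-0.151,  0.461, -0.44 ,  0.667, -0.003,  0.269]), 't': 14.4} 0.13031562542921088 [  4.15434999  -8.24463679 -11.02749721] [-1.56163439 -0.85297617  1.20861919] [ 0.5188274  -0.00572708  0.21952417]
```

View pics/w9.png

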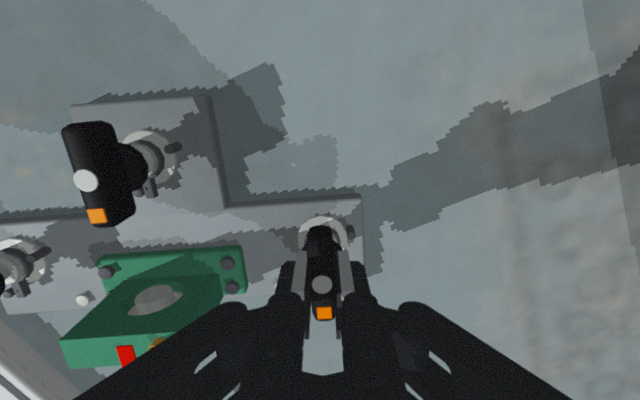

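```bash
python3 - <<'E'
from h import *
np.set_printoptions(precision=4,suppress=True)
d=load('w1')
w=lambda p,z: onz(d,np.array(p)/2.2+[280,140],z)
print('grip',w([[678,187],[615,200],[743,172]],.115))
e=w([[100,285],[490,112],[160,320],[505,160]],.02); print('rail edges',e, [np.degrees(np.arctan2(*(e[j]-e[i])[:2][::-1])) for i,j in((0,1),(2,3))])
print('lens', w([[160,338]],.062), 'corners', w([[25,300],[590,52]],.02))
t=load('top0'); print(onz(t,np.array([[540,95]])/6+[290,170],.12))
p=w([[678,187]],.115)[0]
print(plan([.56,-.2,.36],-90))
E
```

```text
grip [[ 0.6207 -0.2333  0.115 ]
 [ 0.5976 -0.2305  0.115 ]
 [ 0.644  -0.2355  0.115 ]]
rail edges [[ 0.3778 -0.2473  0.02  ]
 [ 0.6009 -0.2233  0.02  ]
 [ 0.402  -0.2805  0.02  ]
 [ 0.6032 -0.2522  0.02  ]] [np.float64(6.134663494081974), np.float64(7.999536753009982)]
lens [[ 0.4039 -0.2636  0.062 ]] corners [[ 0.3348 -0.2412  0.02  ]
 [ 0.6527 -0.2096  0.02  ]]
[[ 0.6232 -0.2301  0.12  ]]
{'shift': array([-0.1398, -0.1608,  0.1173]), 'jaw': np.float64(65.92), 'roll': np.float64(-24.08), 'q': array([-0.151,  0.461, -0.44 ,  0.667, -0.003,  0.269]), 't': 14.4}
```

```bash
python3 - <<'E'
from h import *
t=load('top0'); print(onz(t,[[388,173],[387,137]],.1), onz(t,[[388,173]],0))
print(plan([.618,-.234,.345],97))
E
```

```text
[[ 0.67945561 -0.26488768  0.1       ]
 [ 0.82703953 -0.26522675  0.1       ]] [[ 0.70662491 -0.27827079  0.        ]]
{'shift': array([-0.1246, -0.1682,  0.1841]), 'jaw': np.float64(65.92), 'roll': np.float64(-31.08), 'q': array([-0.151,  0.461, -0.44 ,  0.667, -0.003,  0.269]), 't': 14.4}
```

Call:
arm_command(
  steps=[
    [[0.5,0,0,0,0],[0.5,0,0,0,0],[0.5,0,0,0,0],[0.5,-0.06,0,0,0],[0.5,-0.12,0,0,0],[0.5,-0.125,-0.04,0.046,-8],[0.5,-0.125,-0.08,0.092,-16],[0.5,-0.125,-0.12,0.138,-24],[0.5,-0.125,-0.168,0.184,-31],[0.5,-0.125,-0.168,0.184,-31],[0.5,-0.125,-0.168,0.184,-31]],
  ],
)

```text
time: 15.78
ee_pos: [0.6171, -0.2333, 0.3434]
tool_rot: [-0.042, 0.706, 0.042, 0.706]
wrist_force: [-0.4, -0.0, 0.1]
finger_gap: 0.5
```

```bash
python3 - <<'E'
from h import *
print(plan([.5177,-.005,.2785],-31));d=snap('wrist','w10.png');s=status.get_state();print(plan([.621,-.234,.277],97),s['finger_gap'],s['wrist_force'],s['torque'],s['ee_pos'])
snap('top','t10.png');snap('scene','s10.png')
im=load('t10')['pixels'];cv2.imwrite('pics/c10.png',cv2.resize(im[150:270,290:450],None,fx=4.8,fy=4.8,interpolation=cv2.INTER_CUBIC))
print(proj(d,[[.621,-.234,.12],[.404,-.2636,.062]]))
E
```

```text
{'shift': array([ 0.0651,  0.2385, -0.0715]), 'jaw': np.float64(96.84), 'roll': np.float64(-52.16), 'q': array([-0.472,  0.585,  0.147,  1.133,  0.   , -0.592]), 't': 15.775}
{'shift': array([ 0.0666, -0.002 ,  0.0038]), 'jaw': np.float64(96.91), 'roll': np.float64(-0.09), 'q': array([-0.471,  0.584,  0.146,  1.133,  0.   , -0.592]), 't': 15.825} 0.5018251181424391 [-0.4117861  -0.11657506  0.32374324] [-0.02500281  0.01441043  0.04348202] [ 0.61706519 -0.2324784   0.3436157 ]
[[ 318.77083823  234.64370838]
 [ 312.90877341 -144.23164621]]
```

View pics/w10.png

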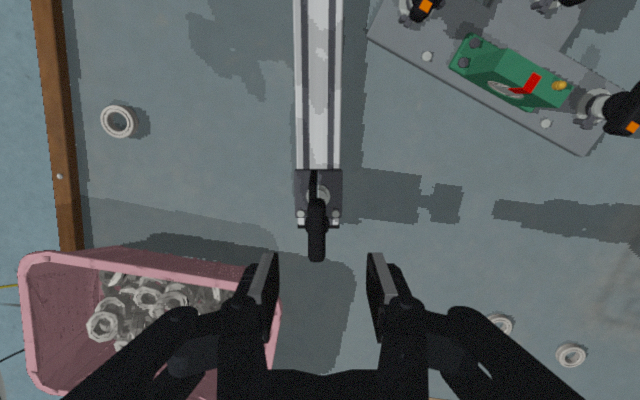

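View pics/c10.png

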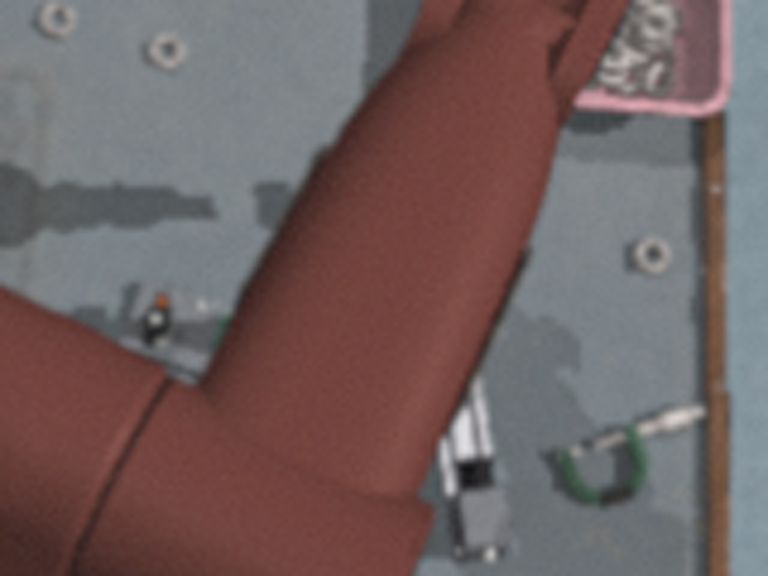

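View pics/s10.png

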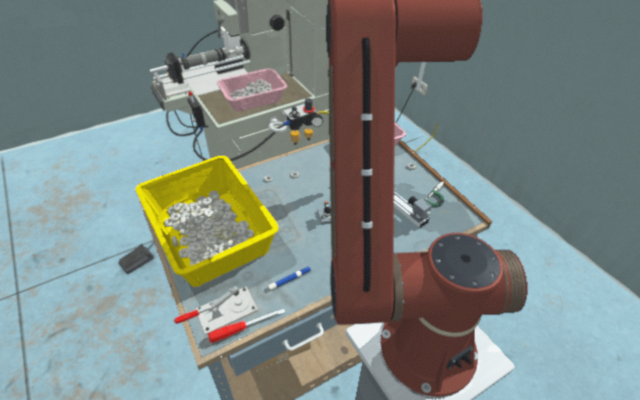

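```bash
python3 - <<'E'
from h import *
im=load('w10')['pixels'];cv2.imwrite('pics/c11.png',cv2.resize(im[120:280,240:400],None,fx=3.7,fy=3.7,interpolation=cv2.INTER_CUBIC))
E
```

```text
(no output)
```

View pics/c11.png

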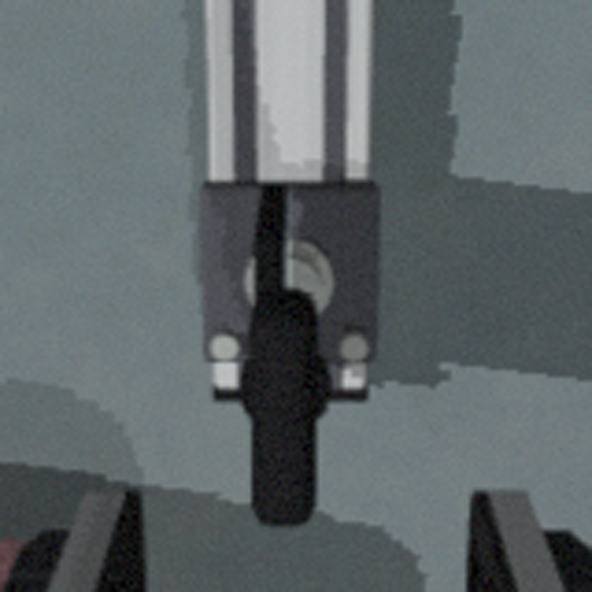

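```bash
python3 - <<'E'
from h import *
np.set_printoptions(precision=4,suppress=True)
d=load('w10')
w=lambda p,z: onz(d,np.array(p)/3.7+[240,120],z)
print(w([[284,525]],.12), w([[284,292]],.12),w([[284,292]],.10),w([[286,380]],.10))
print('spindle base',w([[290,270]],.03), 'rail', w([[206,182],[374,182]],.02))
e=onz(d,[[293,0],[295.5,169],[342,0],[341,169]],.02); print(e,[np.degrees(np.arctan2(*(e[j]-e[i])[:2][::-1])) for i,j in((0,1),(2,3))])
g=np.array([.6225,-.2335,.12]); a=np.radians(7)
for sgn in(-1,1):print(proj(d,g+sgn*.021*np.array([np.cos(a),np.sin(a),0]))*1)
print((np.array([284,525])/3.7+[240,120]))
E
```

```text
[[ 0.6408 -0.233   0.12  ]] [[ 0.597  -0.2381  0.12  ]] [[ 0.6034 -0.2377  0.1   ]] [[ 0.6209 -0.2353  0.1   ]]
spindle base [[ 0.6199 -0.2353  0.03  ]] rail [[ 0.6027 -0.2585  0.02  ]
 [ 0.5976 -0.217   0.02  ]]
[[ 0.4686 -0.2732  0.02  ]
 [ 0.6025 -0.2587  0.02  ]
 [ 0.464  -0.2351  0.02  ]
 [ 0.5975 -0.2171  0.02  ]] [np.float64(6.194654930349582), np.float64(7.684405542880019)]
[[319.1232 206.2949]]
[[319.3954 265.5436]]
[316.7568 261.8919]
```

```bash
python3 - <<'E'
from h import *
np.set_printoptions(precision=4,suppress=True)
d=load('w10');t=load('t10')
for z in (.04,.06,.08,.1,.12): print(z,onz(d,[[22,260],[277,285]],z)[:,:2].ravel(),onz(t,[[441,172.5]],z)[0,:2],onz(load('top0'),[[388,173]],z)[0,:2])
print(plan([.6195,-.2353,.277],97))
E
```

```text
0.04 [ 0.7142 -0.5     0.714  -0.2645] [ 0.6984 -0.4883] [ 0.6958 -0.2729]
0.06 [ 0.7011 -0.4811  0.7009 -0.2629] [ 0.6929 -0.4833] [ 0.6903 -0.2702]
0.08 [ 0.688  -0.4622  0.6878 -0.2612] [ 0.6875 -0.4783] [ 0.6849 -0.2676]
0.1 [ 0.6749 -0.4433  0.6748 -0.2596] [ 0.682  -0.4733] [ 0.6795 -0.2649]
0.12 [ 0.6618 -0.4244  0.6617 -0.258 ] [ 0.6765 -0.4683] [ 0.674  -0.2622]
{'shift': array([ 0.067 , -0.0037,  0.0019]), 'jaw': np.float64(96.99), 'roll': np.float64(-0.01), 'q': array([-0.47 ,  0.583,  0.145,  1.133,  0.   , -0.592]), 't': 15.925}
```

Call:
arm_command(
  steps=[
    [[0.5,0.03,-0.0035,0.002,0],[0.5,0.067,-0.0035,0.002,0],[0.8,0.067,-0.0035,0.002,0],[1,0.067,-0.0035,0.002,0],[1,0.067,-0.0035,0.002,0],[1,0.067,-0.0035,0.002,0],[1,0.067,-0.0035,0.002,0],[1,0.067,-0.0035,0.002,0]],
  ],
  newtons=60,
)

```text
time: 16.92
ee_pos: [0.6198, -0.2366, 0.2778]
tool_rot: [-0.043, 0.706, 0.043, 0.706]
wrist_force: [-5.1, -0.2, 6.4]
finger_gap: 0.116
```

```bash
python3 - <<'E'
from h import *
print(plan());d=snap('wrist','w11.png');s=status.get_state();print(plan(jaw=157.3),s['finger_gap'],s['wrist_force'],s['torque'],s['ee_pos'])
E
```

```text
{'jaw': np.float64(96.93), 'q': array([-0.475,  0.637,  0.061,  0.994, -0.   , -0.596]), 't': 16.925}
{'jaw': np.float64(96.93), 'roll': np.float64(-60.37), 'q': array([-0.475,  0.637,  0.061,  0.994, -0.   , -0.596]), 't': 16.975} 0.12534574491363287 [-4.83311209 -0.68198271  6.38981587] [ 0.02209941  1.08172485 -0.03004168] [ 0.61982673 -0.23658267  0.27782283]
```

View pics/w11.png

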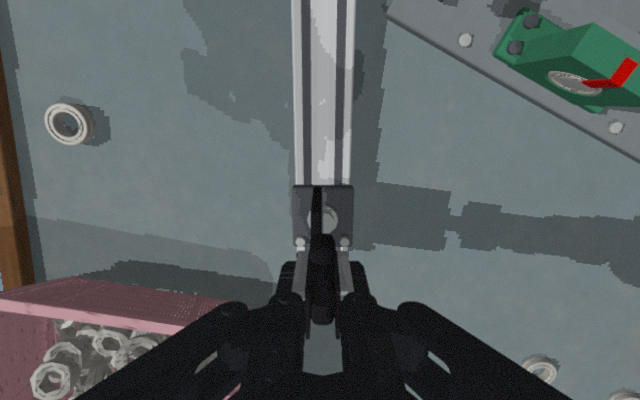

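```bash
python3 - <<'E'
from h import *
def a(n,p,q,z=.062):
    d=load(n); e=onz(d,[p,q],z); v=e[1]-e[0]; return e[:,:2].round(4), np.degrees(np.arctan2(v[1],v[0])), np.linalg.norm(v)
print('front w8',a('w8',[382,55],[353,62],.063))
print('front w9',a('w9',[86,181],[96,216],.063))
print('plate y-axis  w9 front edge of stem', a('w9',[72,104],[209,96],.012))
snap('top','t12.png'); im=load('t12')['pixels'];cv2.imwrite('pics/c12.png',cv2.resize(im[190:260,300:390],None,fx=8,fy=8,interpolation=cv2.INTER_CUBIC))
E
```

```text
front w8 (array([[ 0.4352, -0.0712],
       [ 0.4497, -0.0765]]), np.float64(-20.25102374563622), np.float64(0.015358473655987298))
front w9 (array([[ 0.4359, -0.0714],
       [ 0.4497, -0.0769]]), np.float64(-21.691906675961892), np.float64(0.014871947782856217))
plate y-axis  w9 front edge of stem (array([[ 0.3963, -0.0926],
       [ 0.421 , -0.0263]]), np.float64(69.54291709426248), np.float64(0.07083952466634408))
```

View pics/c12.png

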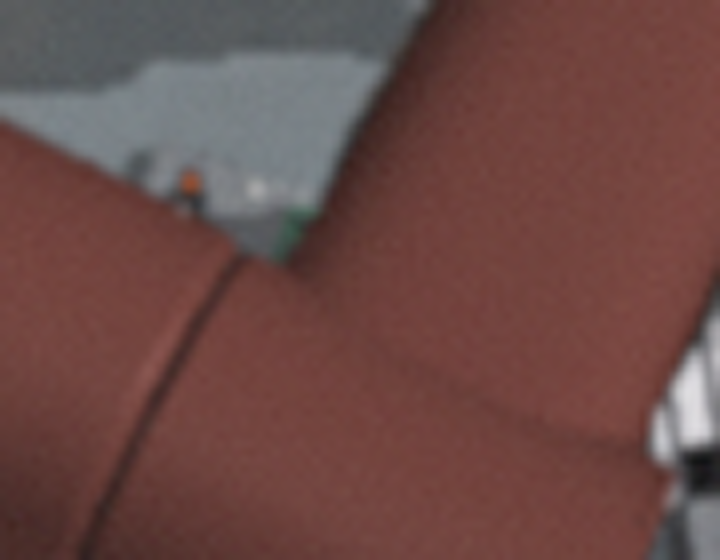

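Call:
arm_command(
  steps=[
    [[1,0,0,0,-7],[1,0,0,0,-14],[1,0,0,0,-21],[1,0,0,0,-28],[1,0,0,0,-35],[1,0,0,0,-42],[1,0,0,0,-49],[1,0,0,0,-55],[1,0,0,0,-60.4],[1,0,0,0,-60.4],[1,0,0,0,-60.4]],
  ],
)

```text
time: 18.4
ee_pos: [0.6209, -0.2383, 0.2779]
tool_rot: [-0.394, 0.588, 0.39, 0.589]
wrist_force: [3.0, -9.0, -1.0]
finger_gap: 0.118
```

```bash
python3 - <<'E'
from h import *
print(plan());d=snap('wrist','w13.png');s=status.get_state();print(plan(jaw=157.3),s['finger_gap'],s['wrist_force'],s['torque'],s['ee_pos'])
cv2.imwrite('pics/c13.png',cv2.resize(d['pixels'][150:400,220:430],None,fx=2.4,fy=2.4,interpolation=cv2.INTER_CUBIC))
E
```

```text
{'jaw': np.float64(157.26), 'q': array([-0.476,  0.638,  0.063,  0.99 , -0.002, -1.65 ]), 't': 18.4}
{'jaw': np.float64(157.26), 'roll': np.float64(-0.04), 'q': array([-0.476,  0.638,  0.063,  0.99 , -0.002, -1.65 ]), 't': 18.45} 0.11969770061552197 [ 2.57427468 -8.57962199 -1.7181432 ] [-1.85577405 -0.25430606 -0.07852052] [ 0.62092192 -0.23827511  0.27781679]
```

View pics/w13.png

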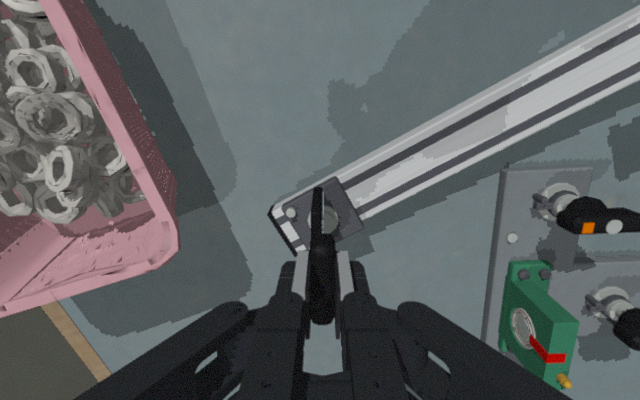

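View pics/c13.png

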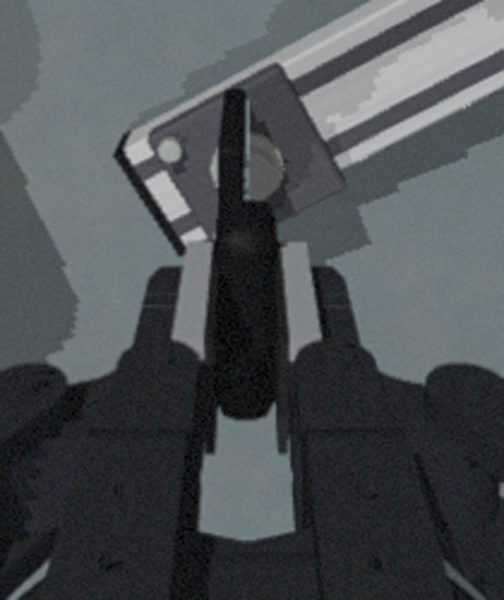

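```bash
python3 - <<'E'
from h import *
np.set_printoptions(precision=4,suppress=True)
d=load('w13'); print('calc offset grasp center', load('w13')['extrinsics'][:3,3])
m=onz(d,[[546,357]],.07)[0]; print('mark edge',m)
b=onz(d,[[614,227],[588,228]],.063); v=b[1]-b[0]; print('right',b,np.degrees(np.arctan2(v[1],v[0])))
e=onz(d,[[276,208],[640,10],[366,219],[640,82]],.02); print(e)
for i,j in((0,1),(2,3)): v=e[i]-e[j]; print('rail',np.degrees(np.arctan2(v[1],v[0])))
M=np.array([.620,-.2355])
for c in (186.2,187,187.7):
  for mk in (m[:2],np.array([.5158,-.1])):
    n=157.3; # normal if jaw==normal
    vd=np.radians(2*n-c); u=np.array([np.cos(vd),np.sin(vd)]); w=mk-M; print(c,'lateral mm',1000*(u[0]*w[1]-u[1]*w[0]))
    n=97-7+c-180+0 if 0 else (c-90)+60.33; vd=np.radians(2*n-c); u=np.array([np.cos(vd),np.sin(vd)]); print('   relative-turn version',1000*(u[0]*w[1]-u[1]*w[0]))
E
```

```text
calc offset grasp center [ 0.5886 -0.3125  0.2475]
mark edge [ 0.5155 -0.1008  0.07  ]
right [[ 0.4567 -0.1752  0.063 ]
 [ 0.4708 -0.1803  0.063 ]] -19.87162787953208
[[ 0.652  -0.2531  0.02  ]
 [ 0.3947 -0.2831  0.02  ]
 [ 0.5932 -0.2192  0.02  ]
 [ 0.3985 -0.2408  0.02  ]]
rail 6.651568974699462
rail 6.315446927040669
186.2 lateral mm -1.7183550286734295
   relative-turn version 2.863489797652219
186.2 lateral mm -2.5046659743586384
   relative-turn version 2.089525802293837
187 lateral mm 0.661878415032624
   relative-turn version 0.48335961480210077
187 lateral mm -0.11808887101097398
   relative-turn version -0.2970887357127694
187.7 lateral mm 2.7444926899794915
   relative-turn version -1.599347455514738
187.7 lateral mm 1.9702008826974204
   relative-turn version -2.385344848764251
```

Call:
arm_command(
  steps=[
    [[1,0,0,0,0],[1,0,0,0,0],[1,0,0,0,0],[1,0,0,0,0]],
  ],
)

```text
time: 18.95
ee_pos: [0.6209, -0.2383, 0.2778]
tool_rot: [-0.394, 0.588, 0.39, 0.589]
wrist_force: [2.6, -8.8, -1.4]
finger_gap: 0.126
```

```bash
python3 - <<'E'
from h import *
print('left pointer w10',onz(load('w10'),[[632,127]],.063),'top',onz(load('t10'),np.array([[162,300],[155,322]])/4.8+[290,150],.063),'exp .5318,-.0100')
s=status.get_state(); print(plan(jaw=157.3),s['finger_gap'],s['torque'],s['qvel'].round(4))
E
```

```text
left pointer w10 [[ 0.53150864 -0.01120619  0.063     ]] top [[ 0.53019077 -0.01485113  0.063     ]
 [ 0.51205765 -0.00919201  0.063     ]] exp .5318,-.0100
{'jaw': np.float64(157.26), 'roll': np.float64(-0.04), 'q': array([-0.476,  0.638,  0.063,  0.99 , -0.002, -1.65 ]), 't': 18.95} 0.12625638736426065 [-1.87399462 -0.24136399 -0.13058539] [ 0.0005  0.0009  0.0016  0.0001 -0.0011  0.0007]
```

All three bolts measure home, and the mirror is steady at the angle I worked out, so I'm handing the job in.

```bash
python3 -c "
from workcell import env; print(env.sign_off())"
```

```text
the job is handed in; nothing more can be done
None
```

I turned all three bolts clockwise against their stops (front, right, then left). I then turned the mirror and handed the job in at about 19 s, still gripping it.

- **Bolts:** Each ended with about 1.0–1.3 N m of moment at the wrist against 0.06 N m of friction, so each was on its stop. After release, the front bolt read about -20° to -22° and the right one -19.9°; home is about -19.6°. The left one I checked only by where its pointer was: about 1 mm from the expected spot in the wrist picture and about 5 mm in the coarse top picture.
- **Mirror:** I turned it 60.3° and gripped it at 60 N, and it held still for a further half second. I have no picture from the inspection camera. From the measured positions, the line of sight passes within about 3 mm of the mark; up to 18 mm is allowed.
- **Spring check:** The wrist moment about the upright was -0.08 N m in one reading and -0.13 N m in the next. The spring should give about 0.083 N m there, so the second reading does not match well. The measured hand angle stayed the same, 157.26° against the 157.3° I aimed for.
- **First grip on the front bolt:** It was too low and closed on something about 21 mm wide, probably the hub under the bar. I opened, went up 8 mm and gripped the bar properly before turning anything.
- **Other things in the scene:** The arm was not planned near the camera, tools or loose bearings, and the forces I read stayed under about 15 N. I did not re-measure where those things lie at the end.

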